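Show the wax test plate at the colour viewer

ROBOT

A 6-joint arm with a two-finger parallel gripper is mounted at the origin on the work surface. World frame = base frame: x ahead of the robot, y to its left, z up, the work surface at z = 0. Lengths are in m, angles in degrees, forces in N, time in s.
With the tool pointing down it reaches from about 0.4 to 0.825 m from the base axis. Payload 7 kg.
Tool frame: the origin (TCP) lies at the very end of the fingers, on their centre line; the grasp point (between the pads) lies 19 mm behind it (r.grasp_offset is the z of the grasp point in the tool frame, in m); z points along the fingers, y is the direction in which the jaws open and shut (so a half turn about z gives the same grasp; the last joint's range is limited). The gripper opens to 88 mm and grips with 3 to 60 N. Pads are 19 mm wide; open, the fingers measure 130 mm over their backs; the gripper's body (78 mm by 193 mm) begins 47 mm behind the grasp point.
Start: joints at [87.611, 20.546, 0.682, 0, -70.136, -16.507], TCP at [0.219, 0.639, 0.227] pointing down, gripper open.
Joint ranges: [-176.03, 176.03], [-82.01, 121.73], [-58.28, 71.71], [-173.87, 95.51], [-174.79, -0.11], [-173.66, 173.66]. Speed limits (degrees/s): [136.94, 136.94, 172.46, 180, 180, 180].

INTERFACE

Orientations are given as [roll, pitch, yaw] about the fixed x, y, z axes, in that order (R = Rz(yaw) Ry(pitch) Rx(roll)).
In Python, from plant import r gives the robot as it stands.
- The arm moves only by the tool carry_out, never from a script. Its argument "plan" is a list of rows, each a list of 6 numbers: the shift along the world's x, y, z in m, then the turn, a rotation vector about the world's x, y, z in rad. In form: [[tx, ty, tz, wx, wy, wz], ...]. A call has 1 to 12 rows; each row shifts and turns the pose as measured when the row begins; what a row does not reach is not made up. A row lasts 1/12 s, in which the tool goes at most 41.7 mm and 7.16 degrees, less where a joint would pass 70% of its speed; a pose out of reach is approached as far as the arm can. A call with a gripper value outside its range is refused whole. "fingers" is the closure, from -1 (fully open) to 1 (shut), set as the call begins (left out, the last holds). The fingers move at their own pace and stop on an object; "force" is the grip in N (left out, the last holds). Time passes only in rows, so rows that do not move let the fingers close. It gives the time, the measured TCP pose, the force and the opening at its end, in the units of the state.
- r.get_state(): the state, without advancing time (a new reading comes with each control period).
- r.capture(name): name is "scene" or "top"; returns the picture (480x640x3 uint8, red, green, blue); there is no depth.
- r.camera_model(name): a dict with "fov_y" (degrees; the focal length in pixels is half the picture's height over the tangent of half this angle, whatever the lens; pixels are square), "cx", "cy" (the principal point, pixels), "k1" (the pictures are not rectified: a ray, as slopes to the right and down, at radius r is drawn at 1 + k1 r^2 times it, then the intrinsics apply), "R" (3x3) and "t" (3): a world point X has camera coordinates R X + t. Camera axes: x right, y down, z forward; pixel columns grow to the right and rows downward; lengths in m; the calibration is good to about 2 mm. A picture is of the moment at which its call begins. camera_model takes no time and is no camera call.
- r.close_job(): hands the job in, once; it reports no verdict.
The state is a dict: "time_s": time; "joints": joint angles; "qd": joint speeds; "joint_torque": joint torques, N m; "tcp_pos": TCP position; "eef_rot": TCP orientation; "contact_force": force on the tool from outside, world axes, zero at the start; "moment": the same for the moment, N m; "gripper_width": finger opening in m.
Only numpy, scipy, OpenCV 4.12 (cv2) and the standard library are available. Lean on these libraries where they do the work, as an engineer would, in place of code of your own. Each camera call takes 0.05 s, during which the arm holds its last target.

TASK

First lock the colour viewer's lens collar by swinging its red lever knob clockwise (seen from above), fully home at the green mark. Then pick up the glass wax test plate that lies label up - with its frosted end pointing away from you, the notched corner is on the right - and leave the other one, which has been read already and lies label down with the notch on the left, and everything else on the bench where it is. Finish while holding the plate level and still a few centimetres above the viewer, label up, its frosted label end over the square window and its wax over the round lens, touching nothing but your gripper.

Things in the scene. Friction and masses are not known exactly. Their poses are not given: they have to be found in the camera images.
- viewer: colour viewer fixed to the table: white housing with a dark top, 130 (its x) x 180 (its y) x 55 mm high, carrying a round lit lens inside an aluminium collar and, beside it towards its +y, a square lit label window, then the switch and dial at the +y end; origin at the centre of its underside, z up
- viewer_lens (a point): centre of the round lens (43 mm across), at the height of the collar's top face, 69 mm above the table; the collar turns about the vertical line through it; it lies 30 mm to the viewer's -y from its origin
- viewer_window (a point): centre of the place for the label, on the square lit window (30 x 26 mm) in the viewer's top face, 55 mm above the table and 55 mm to the viewer's +y from the lens
- collar (a joint): turn of the lens collar, rad, growing clockwise seen from above: 0 = open (lever at the orange mark), 1.4 = locked, at its stop and the green mark. Needs about 4 N at the knob and stays where it is left. From the lens the lever points at angle -1.309 minus this value, counted anticlockwise from the viewer's +x
- collar_knob (a point): centre of the top of the lever's upright red knob, a post 12 mm thick standing 62 mm from the lens axis; its top is 100 mm above the table, the post is free from 67 mm upward; the flat lever arm below it (11 mm wide, top 66 mm above the table) joins it to the collar (64 mm across, top 69 mm above the table)
- plate: wax test plate to be shown: glass, 120 (x) x 48 (y) x 6 mm, about 85 g, lying level and label up on one of the two rests, any way round. Origin at the centre of its underside, z up out of the label face, +x towards the frosted whitish end (last 34 mm) with a white paper label; 9 x 9 mm square notch in the corner at +x, -y; yellow wax film on the clear part
- rest_a: fixed rest for a plate: round cork top 36 mm across, 34 mm above the table, on a thin post and a flat steel foot 68 mm across, 4 mm thick; origin at the centre of its underside. A plate lies centred on it within about 5 mm
- rest_b: second fixed rest, the same, further to the robot's left; which plate lies on which rest varies
- plate_label (a point): point on the plate's upper face in the middle of the frosted end: 43 mm towards +x from the plate's origin, 6 mm above its underside
- plate_wax (a point): point on the plate's upper face in the wax film: 12 mm towards -x from the plate's origin, 6 mm above its underside (55 mm from plate_label)
- plate_done: bystander: the like plate that has been read already, lying label down on the other rest: same size, frosted end at its +x, but seen from above its notch is at +x, +y; origin at the centre of its underside as it lies, z up
- votive: bystander: small pale yellow pillar candle, 48 mm across, 45 mm tall; origin at the centre of its underside
- wick_spool: bystander: wooden spool of white wick, 68 mm across, 60 mm tall; origin at the centre of its underside
- jug: bystander: steel pouring jug, 104 mm across, 150 mm tall, with a handle; origin at the centre of its underside
- scraper: bystander: flat spatula 200 mm long lying on the table along its x axis; origin under its middle
- wax_block: bystander: dark yellow wax bar 110 x 60 x 26 mm lying flat; origin at the centre of its underside
Things that resemble listed ones, but are neither listed nor needed, are in the scene too. Leave any black or purple look-alike of the plate alone.

How it is judged (in metres and radians):
On the way, in this order (a step that is already met when the one before it is completed fails the run):
1. the collar is turned home to its green mark (value of joint collar above 1.3 rad), for 0.2 s.
2. the label-up plate is lifted off its rest in the gripper (height (world z) of plate above 0.055 m and contact force between plate and the fingers above 0.5 N and value of joint collar above 1.3 rad), for 0.2 s.
At the end, for the whole second after the job is handed in: Collar within 0.1 rad of its locked stop; plate in the gripper, still, label up, level within 0.17 rad, 5 to 100 mm above the collar, not touching the viewer; label and wax points within 15 mm of window and lens seen from above; other plate moved under 15 mm, bystanders under 30 mm (value of joint collar above 1.3 rad and contact force between plate and the fingers above 0.5 N and angle between plate's own z axis and vertical below 0.17 rad and z of plate in the frame of viewer_lens between 0.005 and 0.1 m and horizontal distance between plate_label and viewer_window below 0.015 m and horizontal distance between plate_wax and viewer_lens below 0.015 m and contact force between plate and viewer below 0.2 N and linear speed of plate below 0.02 m/s and not (distance of plate_done from where it was at the start of the episode above 0.015 m) and distance of each of votive, wick_spool, jug, scraper, wax_block from where it was at the start of the episode below 0.03 m); the arm keeps its last pose, push and grip.
It fails at once if the plate already read is disturbed (distance of plate_done from where it was at the start of the episode above 0.015 m).
It fails at once if another thing on the bench is knocked about (distance of any of votive, wick_spool, jug, scraper, wax_block from where it was at the start of the episode above 0.03 m).
It also fails if it takes over 61 s, if anything falls off the work surface, if the arm or the gripper's body presses on something with over 40 N, if the wrist force passes 120 N, or if a joint passes its speed limit or range.

## Working session

There is one attempt and no reset: what is moved stays moved. The work goes in short steps, Python scripts to look and compute and a tool call to move; the robot and the scene stay as the last step left them, time stands still between calls to the robot, and variables do not carry over. Pictures are saved under pics/ and viewed, and the job is handed in when it is done.

Besides the shell and the picture viewer there is one more tool, called after "Call:" by a JSON object that holds its "op" and its "data", one argument or row to a line. carry_out: Moves the arm, as the interface text tells. Its arguments: {"type":"object","properties":{"plan":{"type":"array"},"fingers":{"type":"number"},"force":{"type":"number"}},"required":["plan"]}

```bash
ls; mkdir -p pics; python3 - <<'E'
from plant import r
import cv2
for n in("scene","top"):
    im=r.capture(n); cv2.imwrite(f"pics/{n}0.png",im[:,:,::-1]); m=r.camera_model(n); print(n,m)
print(r.get_state(), r.grasp_offset)
E
```

```text
pics
scene {'fov_y': 51.31699241984354, 'cx': 322.2779179752889, 'cy': 242.5383039900468, 'k1': -0.0633517854215725, 'R': array([[-0.87320118,  0.48706981,  0.01681355],
       [ 0.2915362 ,  0.5496795 , -0.78285318],
       [-0.39054621, -0.67868656, -0.62197927]]), 't': array([ 0.46928786, -0.10454126,  1.62794641])}
top {'fov_y': 53.75752757842406, 'cx': 328.02513809281373, 'cy': 237.18679603364887, 'k1': -0.0790357610533047, 'R': array([[-0.02374609, -0.9996523 ,  0.01146322],
       [-0.98479548,  0.02141631, -0.17239261],
       [ 0.17208717, -0.01538257, -0.98496161]]), 't': array([0.02244232, 0.54643041, 1.24262439])}
{'time_s': 0.1, 'joints': array([ 8.76107797e+01,  2.05879815e+01,  6.38282751e-01, -1.96720405e-02,
       -7.01363481e+01, -1.65082050e+01]), 'qd': array([ 0.06749794, -0.15775949,  0.19708773,  0.08536303,  0.0474941 ,
        0.06713471]), 'joint_torque': array([-2.94195153e-03, -5.84161162e+01,  2.93750954e+01,  7.01545447e+00,
        1.02027258e-02, -5.37415565e-05]), 'tcp_pos': array([0.21847238, 0.63818731, 0.22569733]), 'eef_rot': array([ 1.79912245e+02, -6.72140217e-03, -1.89041183e+01]), 'contact_force': array([ 0.6624014 ,  0.30187609, -0.154349  ]), 'moment': array([-0.00951627,  0.00198037, -0.03399146]), 'gripper_width': 0.08796822788643952} -0.0188
```

View pics/scene0.png

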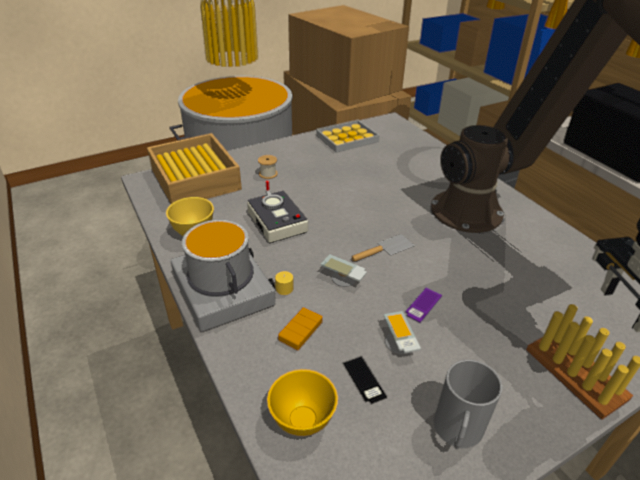

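View pics/top0.png

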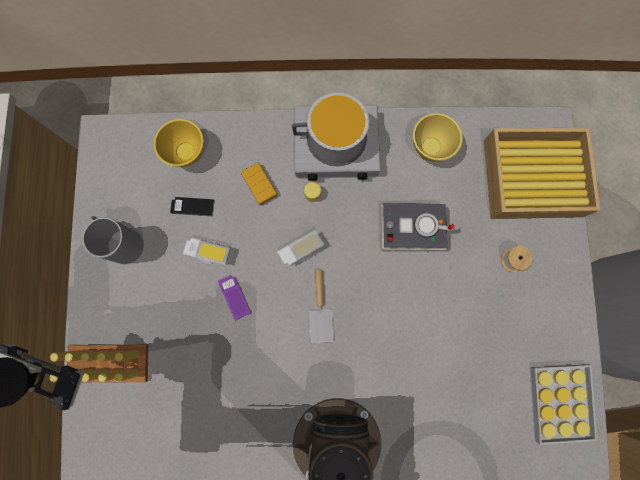

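The two plate candidates in the top view are (207,251), with bright wax, and (301,246), duller. The black (192,207) and purple (234,298) ones are look-alikes to leave alone. Next I'll enlarge both candidates and the viewer.

```bash
cat > h.py <<'E'
import numpy as np,cv2
from plant import r
def K(n):
    m=r.camera_model(n); f=240/np.tan(np.radians(m['fov_y']/2)); return m,np.array([[f,0,m['cx']],[0,f,m['cy']],[0,0,1]]),np.array([m['k1'],0,0,0,0])
def proj(n,X):
    m,k,d=K(n); return cv2.projectPoints(np.atleast_2d(np.array(X,float)),cv2.Rodrigues(m['R'])[0],m['t'],k,d)[0][:,0]
def ray(n,uv):
    m,k,d=K(n); p=cv2.undistortPoints(np.array(uv,float).reshape(-1,1,2),k,d)[:,0]
    D=np.c_[p,np.ones(len(p))]@m['R']; C=-m['R'].T@m['t']; return C,D
def plane(n,uv,z):
    C,D=ray(n,uv); return C+D*((z-C[2])/D[:,2])[:,None]
E
python3 - <<'E'
import cv2,numpy as np
t=cv2.imread('pics/top0.png');s=cv2.imread('pics/scene0.png')
def c(im,x,y,w,h,k):return cv2.resize(im[y:y+h,x:x+w],None,fx=k,fy=k,interpolation=cv2.INTER_CUBIC)
a=np.vstack([c(t,175,220,80,60,5),c(t,265,220,80,60,5)][:1]);
A=np.hstack([c(t,175,220,80,60,5),c(t,265,220,80,60,5)]);B=np.hstack([c(t,375,190,80,60,5),c(s,240,175,80,60,5)])
cv2.imwrite('pics/crop0.png',np.vstack([A,B]))
C=np.hstack([c(s,310,240,80,60,5),c(s,365,300,80,60,5)]);cv2.imwrite('pics/crop1.png',C)
E
```

```text
(no output)
```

View pics/crop0.png

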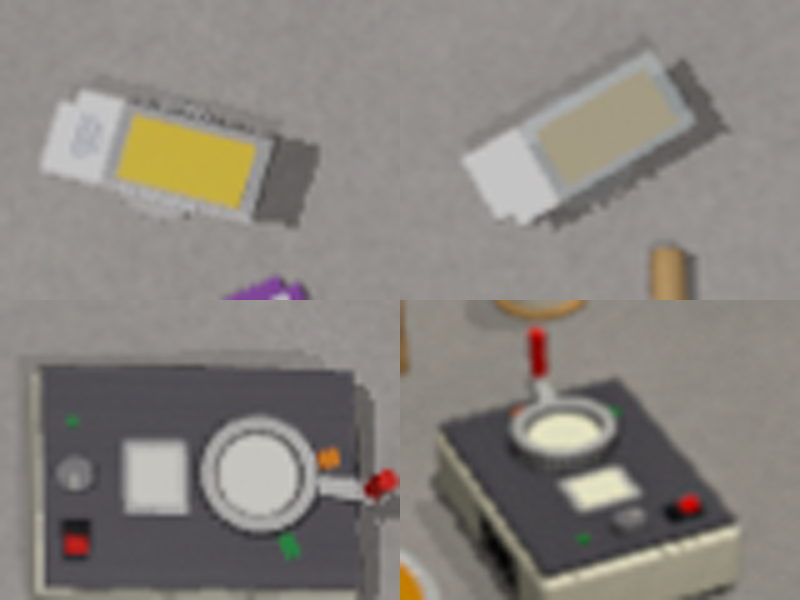

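View pics/crop1.png

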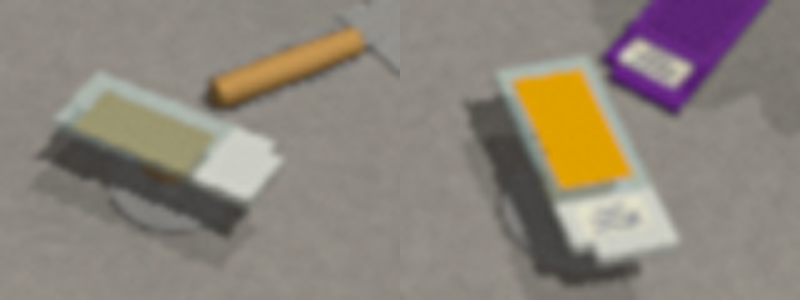

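Confirmed: the plate at (207,251) has its label text upward. With the frosted end (left in the picture) pointing away, the notch is on the right. The one at (301,246) has its notch on the left, so it is the one already read. Now the measurements.

```bash
cat > meas.py <<'E'
from h import *
t=cv2.imread('pics/top0.png');s=cv2.imread('pics/scene0.png')
def big(mask):
    n,l,st,c=cv2.connectedComponentsWithStats(mask.astype(np.uint8)); i=1+np.argmax(st[1:,4]); return l==i,c[i],st[i]
def roi(im,x,y,w,h):
    m=np.zeros(im.shape[:2],bool);m[y:y+h,x:x+w]=1;return m
ht=cv2.cvtColor(t,cv2.COLOR_BGR2HSV).astype(int);hs=cv2.cvtColor(s,cv2.COLOR_BGR2HSV).astype(int)
# plate wax
for n,h,R in(('top',ht,(175,220,80,60)),('scene',hs,(365,300,60,60))):
    im=t if n=='top' else s
    m,c,st=big((h[...,1]>120)&(h[...,0]>12)&(h[...,0]<35)&roi(im,*R))
    rc=cv2.minAreaRect(np.argwhere(m)[:,::-1].astype(np.float32)); P=plane(n,cv2.boxPoints(rc),.04)
    print(n,'wax',c,plane(n,[c],.04)[0],'sides',np.linalg.norm(P[0]-P[1]),np.linalg.norm(P[1]-P[2]),np.degrees(np.arctan2(*(P[1]-P[0])[1::-1])),np.degrees(np.arctan2(*(P[2]-P[1])[1::-1])))
    # white frosted
    m,c,st=big((h[...,1]<30)&(h[...,2]>185)&roi(im,*R)); print('  frost',c,plane(n,[c],.04)[0],st)
# lens, window
for n,h,RL,RW in(('top',ht,(412,210,30,30),(395,215,18,22)),('scene',hs,(258,192,32,18),(272,205,16,14))):
    im=t if n=='top' else s
    m,c,st=big((h[...,2]>175)&roi(im,*RW));print(n,'win',c,st,plane(n,[c],.055)[0])
    m,c,st=big((h[...,2]>195)&roi(im,*RL));print(n,'lens',c,st,plane(n,[c],.066)[0])
    red=((h[...,0]<8)|(h[...,0]>172))&(h[...,1]>150)&(h[...,2]>90)
    R=(442,215,25,25) if n=='top' else (255,175,25,25)
    m,c,st=big(red&roi(im,*R));print(n,'knob',c,st,plane(n,[c],.085)[0])
    pts=np.argwhere(m)[:,::-1];print(pts.min(0),pts.max(0))
    dark=(h[...,2]<100)
    if n=='top':
        m,c,st=big(cv2.morphologyEx((dark&roi(im,378,195,80,60)).astype(np.uint8),cv2.MORPH_CLOSE,np.ones((7,7))));print('dark',st)
E
python3 meas.py; python3 - <<'E'
import cv2,numpy as np
t=cv2.imread('pics/top0.png');s=cv2.imread('pics/scene0.png')
print(t[220:256:2,428].tolist());print(t[236,375:385].tolist(),t[236,440:460].tolist())
E
```

```text
top wax [211.86688312 251.7012987 ] [0.51474863 0.32800495 0.04      ] sides 0.033228598689788856 0.06946918330838316 -12.867512245299285 -105.19453165238319
  frost [191.00632911 246.9556962 ] [0.52908141 0.38581404 0.04      ] [184 239  15  17 158]
scene wax [398.75528701 325.39274924] [0.51532378 0.33029261 0.04      ] sides 0.03847632663269684 0.07622826762663844 -179.0843315351083 72.4501593833456
  frost [408.46766169 343.69154229] [0.52865695 0.38646931 0.04      ] [397 337  23  14 201]
top win [405.96875   224.6640625] [401 219  11  12 128] [ 0.57554856 -0.20358688  0.055     ]
top lens [426.41059603 224.40397351] [420 218  14  14 151] [ 0.57293175 -0.25742615  0.066     ]
top knob [450.71428571 226.28571429] [448 224   6   5  21] [ 0.56269242 -0.31847521  0.085     ]
[448 224] [453 228]
dark [ 383  203   75   48 2314]
scene win [279.546875 212.140625] [273 209  14   7  64] [ 0.5732823  -0.20249143  0.055     ]
scene lens [272.30555556 201.09722222] [266 198  14   7  72] [ 0.57403466 -0.2519566   0.066     ]
scene knob [267.125 184.625] [266 181   3   9  24] [ 0.56066007 -0.3181756   0.085     ]
[266 181] [268 189]
[[190, 196, 197], [190, 196, 197], [190, 196, 197], [190, 196, 196], [190, 196, 197], [190, 196, 197], [181, 186, 187], [167, 169, 170], [87, 86, 87], [84, 79, 80], [83, 78, 80], [84, 79, 81], [85, 80, 83], [85, 80, 82], [108, 116, 120], [91, 98, 102], [115, 118, 122], [140, 143, 147]]
[[144, 146, 151], [140, 143, 147], [139, 142, 146], [134, 137, 141], [126, 129, 132], [116, 122, 126], [111, 122, 126], [147, 160, 164], [135, 144, 148], [85, 80, 82]] [[84, 78, 80], [84, 78, 81], [83, 77, 80], [82, 77, 80], [83, 77, 80], [84, 79, 81], [100, 95, 97], [90, 93, 97], [93, 95, 98], [94, 96, 99], [98, 100, 104], [133, 136, 139], [133, 135, 139], [135, 138, 143], [137, 140, 145], [134, 138, 142], [135, 138, 142], [136, 139, 144], [139, 142, 146], [141, 144, 149]]
```

```bash
cat > m2.py <<'E'
from meas import *
print('----')
dark=(ht[...,2]<100)&roi(t,378,195,80,60)
m,c,st=big(cv2.morphologyEx(((t.max(2)<92)&roi(t,378,195,75,60)).astype(np.uint8),cv2.MORPH_CLOSE,np.ones((5,5))))
# top/bottom/left edges subpixel by gradient on columns
g=t.astype(float).sum(2)
def edge(prof):
    d=np.abs(np.diff(prof));i=d.argmax();return i+.5
up=[];lo=[];le=[]
for u in list(range(388,412)): lo.append((u,240+edge(g[240:254,u])))
for u in range(388,440): up.append((u,198+edge(g[198:210,u])))
for v in range(206,246): le.append((379+edge(g[v,379:388]),v))
for nm,L in(('up',up),('lo',lo),('le',le)):
    P=plane('top',L,.055)[:,:2].astype(np.float32);l=cv2.fitLine(P,cv2.DIST_HUBER,0,.001,.001).ravel();print(nm,np.degrees(np.arctan2(l[1],l[0])),l[2:])
# collar outer: triangulate lens
def tri(a,b):
    C1,D1=ray('top',[a]);C2,D2=ray('scene',[b]);D1=D1[0]/np.linalg.norm(D1);D2=D2[0]/np.linalg.norm(D2)
    x=np.linalg.lstsq(np.c_[D1,-D2],C2-C1,rcond=None)[0];p=C1+D1*x[0];q=C2+D2*x[1];return (p+q)/2,np.linalg.norm(p-q)
print('win',tri((405.97,224.66),(279.55,212.14)));print('knob',tri((450.7,226.3),(267.1,184.6)))
print('wax',tri((211.87,251.7),(398.76,325.4)),'frost',tri((191,247),(408.47,343.7)))
for y,w in((0,0),):
    pass
# collar ellipse in top: bright >150 around lens
for n,im,R in(('top',t,(410,205,30,40)),('scene',s,(255,188,36,32))):
    mm,c,st=big((im.min(2)>125)&roi(im,*R));print(n,st)
    cs,_=cv2.findContours(mm.astype(np.uint8),cv2.RETR_EXTERNAL,cv2.CHAIN_APPROX_NONE);e=cv2.fitEllipse(max(cs,key=len));print(e,plane(n,[e[0]],.069))
E
python3 m2.py|sed -n '/----/,$p'
```

```text
----
up 87.34516 [ 0.63669807 -0.2203366 ]
lo 82.50608 [ 0.51035124 -0.17492932]
le -0.6636892 [ 0.5730015  -0.14098129]
win (array([ 0.5744124 , -0.20275272,  0.0556214 ]), np.float64(0.002421601667018186))
knob (array([ 0.56177268, -0.31765512,  0.08599516]), np.float64(0.0016199457917103362))
wax (array([0.51461401, 0.32876456, 0.03821663]), np.float64(0.0010694834957219752)) frost (array([0.5287588 , 0.38612321, 0.03972996]), np.float64(0.0006539714240581305))
top [415 213  25  23 393]
((426.6069641113281, 224.30828857421875), (21.498828887939453, 23.265409469604492), 110.9091796875) [[ 0.5725901  -0.25729023  0.069     ]]
scene [263 188  28  18 259]
((276.3605041503906, 196.15272521972656), (15.337685585021973, 27.98143768310547), 69.84246063232422) [[ 0.55314759 -0.26704807  0.069     ]]
```

Call:
{"op": "carry_out", "data": {
  "plan": [
    [0.026,-0.03,0,0,0,-0.118],
    [0.026,-0.03,0,0,0,-0.118],
    [0.026,-0.03,0,0,0,-0.118],
    [0.026,-0.03,0,0,0,-0.118],
    [0.026,-0.03,0,0,0,-0.118],
    [0.026,-0.03,0,0,0,-0.118],
    [0.026,-0.03,0,0,0,-0.118],
    [0.026,-0.03,0,0,0,-0.118],
    [0.026,-0.03,0,0,0,-0.118],
    [0.026,-0.03,0,0,0,-0.118],
    [0.026,-0.03,0,0,0,-0.118],
    [0.026,-0.03,0,0,0,-0.118]
  ],
  "fingers": -1
}}

```text
time_s: 1.1
tcp_pos: [0.5333, 0.2642, 0.2196]
eef_rot: [179.5, -0.2, -103.0]
contact_force: [1.4, 0.7, 0.1]
gripper_width: 0.0877
```

Call:
{"op": "carry_out", "data": {
  "plan": [
    [0.002,-0.04,0,0,0,0],
    [0.002,-0.04,0,0,0,0],
    [0.002,-0.04,0,0,0,0],
    [0.002,-0.04,0,0,0,0],
    [0.002,-0.04,0,0,0,0],
    [0.002,-0.04,0,0,0,0],
    [0.002,-0.04,0,0,0,0],
    [0.002,-0.04,0,0,0,0],
    [0.002,-0.04,0,0,0,0],
    [0.002,-0.04,0,0,0,0],
    [0.002,-0.04,0,0,0,0],
    [0.002,-0.04,0,0,0,0]
  ]
}}

```text
time_s: 2.1
tcp_pos: [0.556, -0.2349, 0.2152]
eef_rot: [179.2, -0.4, -103.6]
contact_force: [1.3, 1.1, 0.2]
gripper_width: 0.0876
```

Call:
{"op": "carry_out", "data": {
  "plan": [
    [0.002,-0.028,0,0,0,0.02],
    [0.002,-0.028,0,0,0,0.02],
    [0.002,-0.024,0,0,0,0.02],
    [0,0,-0.025,0,0,0],
    [0,0,-0.025,0,0,0],
    [0,0,-0.025,0,0,0],
    [0,0,0,0,0,0]
  ]
}}

```text
time_s: 2.68
tcp_pos: [0.5587, -0.3295, 0.1352]
eef_rot: [179.1, -0.4, -100.6]
contact_force: [-1.2, 0.9, -1.1]
gripper_width: 0.0875
```

```bash
python3 - <<'E'
from h import *
s=r.get_state();print(s['tcp_pos'],s['eef_rot'],s['contact_force'],s['joints'])
a=r.capture('scene')[:,:,::-1];b=r.capture('top')[:,:,::-1]
c=lambda im,x,y:cv2.resize(im[y:y+90,x:x+120],None,fx=3.3,fy=3.3,interpolation=cv2.INTER_CUBIC)
cv2.imwrite('pics/k1.png',np.hstack([c(a,210,130),c(b,380,180)]))
E
```

```text
[ 0.55872432 -0.32946904  0.13518458] [ 179.0809696    -0.41697863 -100.59648743] [-1.18457268  0.90609146 -1.07129097] [-13.0499642   22.38766984  -9.2821513    0.53056734 -59.23162518
   2.17512308]
```

View pics/k1.png

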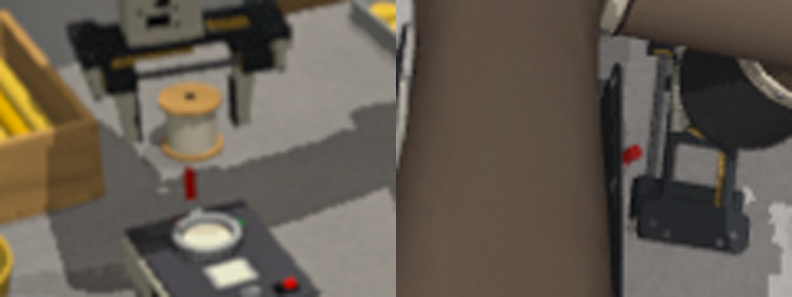

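```bash
python3 - <<'E'
from h import *
print(proj('scene',[[.5587,-.3295,.1352],[.5618,-.3177,.1],[.5725,-.2573,.069]]),proj('top',[[.5587,-.3295,.1352],[.5618,-.3177,.1],[.5725,-.2573,.069]]))
E
```

```text
[[265.39412091 168.97568264]
 [266.61260651 180.69861598]
 [271.99087192 199.30020654]] [[460.20636384 223.91896222]
 [451.95129846 225.51725978]
 [426.61253919 224.34083761]]
```

Call:
{"op": "carry_out", "data": {
  "plan": [
    [0.003,0.011,0,0,0,0],
    [0,0,0,0.015,0,0],
    [0,0,0,0,0,0]
  ]
}}

```text
time_s: 3.03
tcp_pos: [0.567, -0.3188, 0.1453]
eef_rot: [179.6, 0.3, -100.4]
contact_force: [0.4, -0.7, 0.1]
gripper_width: 0.0877
```

Call:
{"op": "carry_out", "data": {
  "plan": [
    [-0.004,0,-0.015,0,0,0],
    [0,0,-0.02,0,0,0],
    [0,0,-0.02,0,0,0],
    [0,0,-0.01,0,0,0],
    [0,0,0,0,0,0],
    [0,0,0,0,0,0]
  ]
}}

```text
time_s: 3.53
tcp_pos: [0.5696, -0.3185, 0.0892]
eef_rot: [-179.5, 0.1, -100.2]
contact_force: [-0.2, 0.4, 0.8]
gripper_width: 0.0877
```

Call:
{"op": "carry_out", "data": {
  "plan": [
    [-0.008,0,-0.008,0,0,0],
    [0,0,-0.004,0,0,0],
    [0,0,0,0,0,0],
    [0,0,0,0,0,0]
  ]
}}

```text
time_s: 3.87
tcp_pos: [0.5627, -0.3189, 0.0799]
eef_rot: [-179.2, 0.1, -100.1]
contact_force: [0.6, 0.1, 0.3]
gripper_width: 0.0873
```

```bash
python3 - <<'E'
from h import *
s=r.get_state();print(s['tcp_pos'],s['eef_rot'],s['contact_force'],s['qd'])
a=r.capture('scene')[:,:,::-1]
cv2.imwrite('pics/k2.png',cv2.resize(a[130:230,210:330],None,fx=5,fy=5,interpolation=cv2.INTER_CUBIC))
print(r.get_state()['tcp_pos'])
E
```

```text
[ 0.56269943 -0.31888948  0.07989659] [-1.79195367e+02  6.85195841e-02 -1.00107119e+02] [0.63570818 0.13990455 0.3478668 ] [ 0.00666561 -0.24914375 -0.04090264  0.0660949   0.24554951  0.0007514 ]
[ 0.56286749 -0.31892597  0.08001817]
```

View pics/k2.png

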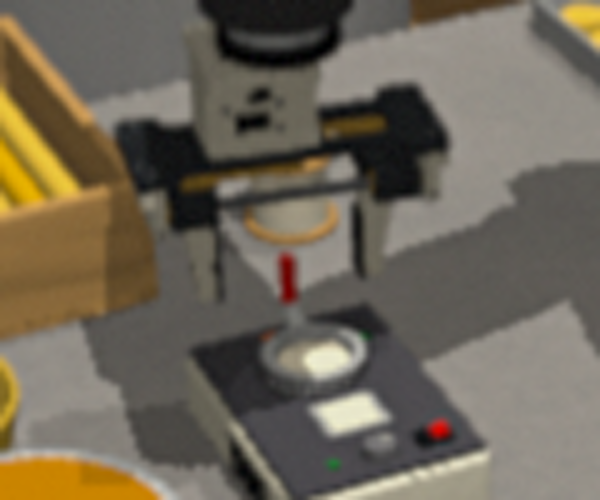

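The knob sits midway between the fingers, so I'll close on it.

Call:
{"op": "carry_out", "data": {
  "plan": [
    [0,0,0,0,0,0],
    [0,0,0,0,0,0],
    [0,0,0,0,0,0],
    [0,0,0,0,0,0],
    [0,0,0,0,0,0],
    [0,0,0,0,0,0],
    [0,0,0,0,0,0],
    [0,0,0,0,0,0]
  ],
  "fingers": 1,
  "force": 10
}}

```text
time_s: 4.58
tcp_pos: [0.5638, -0.3194, 0.0812]
eef_rot: [-179.1, 0.0, -100.1]
contact_force: [0.4, 0.6, -0.4]
gripper_width: 0.0402
```

Call:
{"op": "carry_out", "data": {
  "plan": [
    [0,0,0,0,0,0],
    [0,0,0,0,0,0],
    [0,0,0,0,0,0],
    [0,0,0,0,0,0],
    [0,0,0,0,0,0],
    [0,0,0,0,0,0],
    [0,0,-0.001,0,0,0]
  ]
}}

```text
time_s: 5.17
tcp_pos: [0.5636, -0.3195, 0.0808]
eef_rot: [-179.1, 0.0, -100.1]
contact_force: [-3.2, 2.8, 13.0]
gripper_width: 0.0114
```

Call:
{"op": "carry_out", "data": {
  "plan": [
    [-0.005,0.001,0,0,0,-0.087],
    [-0.005,0.002,0,0,0,-0.087],
    [-0.005,0.002,0,0,0,-0.087],
    [-0.005,0.003,0,0,0,-0.087]
  ]
}}

```text
time_s: 5.5
tcp_pos: [0.5469, -0.3134, 0.0812]
eef_rot: [-178.7, -0.0, -120.6]
contact_force: [0.9, -5.8, -2.8]
gripper_width: 0.0115
```

Call:
{"op": "carry_out", "data": {
  "plan": [
    [-0.005,0.003,0,0,0,-0.07],
    [-0.005,0.003,0,0,0,-0.07],
    [-0.005,0.004,0,0,0,-0.07],
    [-0.005,0.004,0,0,0,-0.07]
  ]
}}

```text
time_s: 5.83
tcp_pos: [0.5298, -0.3013, 0.0812]
eef_rot: [-178.3, 0.1, -137.5]
contact_force: [4.4, -2.3, -5.5]
gripper_width: 0.0116
```

Call:
{"op": "carry_out", "data": {
  "plan": [
    [-0.004,0.004,0,0,0,-0.07],
    [-0.004,0.004,0,0,0,-0.07],
    [-0.003,0.004,0,0,0,-0.07],
    [-0.003,0.005,0,0,0,-0.07],
    [-0.002,0.005,0,0,0,-0.06]
  ]
}}

```text
time_s: 6.25
tcp_pos: [0.5167, -0.2815, 0.0812]
eef_rot: [-177.8, 0.4, -158.1]
contact_force: [3.6, -21.0, -8.1]
gripper_width: 0.012
```

Call:
{"op": "carry_out", "data": {
  "plan": [
    [-0.001,0.002,0,0,0,0],
    [0,0.001,0,0,0,0]
  ]
}}

```text
time_s: 6.42
tcp_pos: [0.5169, -0.282, 0.0812]
eef_rot: [-177.5, 0.4, -158.3]
contact_force: [1.5, -10.5, -5.4]
gripper_width: 0.0117
```

```bash
python3 - <<'E'
from h import *
s=r.get_state();print(s['tcp_pos'],s['contact_force'])
a=r.capture('scene')[:,:,::-1]
cv2.imwrite('pics/k3.png',cv2.resize(a[150:230,230:330],None,fx=6,fy=6,interpolation=cv2.INTER_CUBIC))
E
```

```text
[ 0.51690946 -0.28202073  0.08123567] [  1.46942941 -10.47521615  -5.43941824]
```

View pics/k3.png

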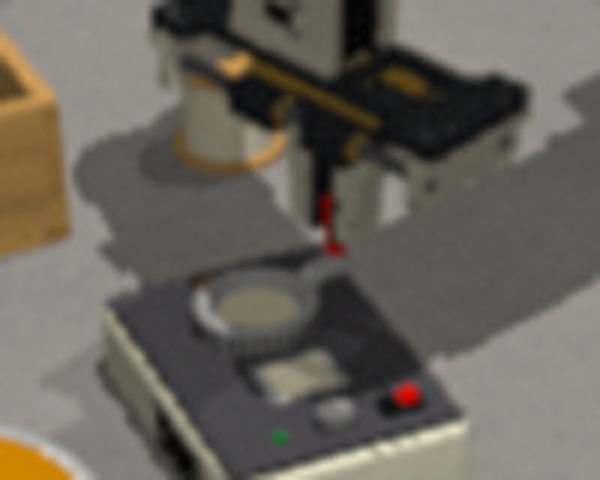

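It's at the stop: pushing 3 mm further gave no motion, only 10–20 N. I'll release and rise.

Call:
{"op": "carry_out", "data": {
  "plan": [
    [0,0,0,0,0,0],
    [0,0,0,0,0,0],
    [0,0,0,0,0,0],
    [0,0,0,0,0,0],
    [0,0,0,0,0,0],
    [0,0,0,0,0,0],
    [0,0,0.02,0,0,0],
    [0,0,0.03,0,0,0],
    [0,0,0.04,0,0,0],
    [0,0,0.04,0,0,0],
    [0,0,0.02,0,0,0]
  ],
  "fingers": -1
}}

```text
time_s: 7.38
tcp_pos: [0.5116, -0.2803, 0.2301]
eef_rot: [-178.0, -0.2, -158.3]
contact_force: [0.1, 0.7, 1.0]
gripper_width: 0.0798
```

Call:
{"op": "carry_out", "data": {
  "plan": [
    [0.001,0.04,0,0,0,0.078],
    [0.001,0.04,0,0,0,0.078],
    [0.001,0.04,0,0,0,0.078],
    [0.001,0.04,0,0,0,0.078],
    [0.001,0.04,0,0,0,0.078],
    [0.001,0.04,0,0,0,0.078],
    [0.001,0.04,0,0,0,0.078],
    [0.001,0.04,0,0,0,0.078],
    [0.001,0.04,0,0,0,0.078],
    [0.001,0.04,0,0,0,0.078],
    [0.001,0.04,0,0,0,0.078],
    [0.001,0.04,0,0,0,0.078]
  ]
}}

```text
time_s: 8.38
tcp_pos: [0.5219, 0.2118, 0.2423]
eef_rot: [-177.3, 0.8, -102.7]
contact_force: [0.6, 0.9, 0.3]
gripper_width: 0.0877
```

```bash
python3 - <<'E'
from h import *
from scipy.spatial.transform import Rotation as R
s=r.get_state();print(s['tcp_pos'],s['eef_rot'])
print((R.from_euler('xyz',[180,0,-105],degrees=True)*R.from_euler('xyz',s['eef_rot'],degrees=True).inv()).as_rotvec())
a=r.capture('scene')[:,:,::-1]
cv2.imwrite('pics/k4.png',cv2.resize(a[150:230,230:330],None,fx=6,fy=6,interpolation=cv2.INTER_CUBIC))
E
```

```text
[0.52192597 0.2118422  0.24225429] [-177.25263567    0.77614503 -102.72613778]
[-0.0016604   0.04980141 -0.0393534 ]
```

View pics/k4.png

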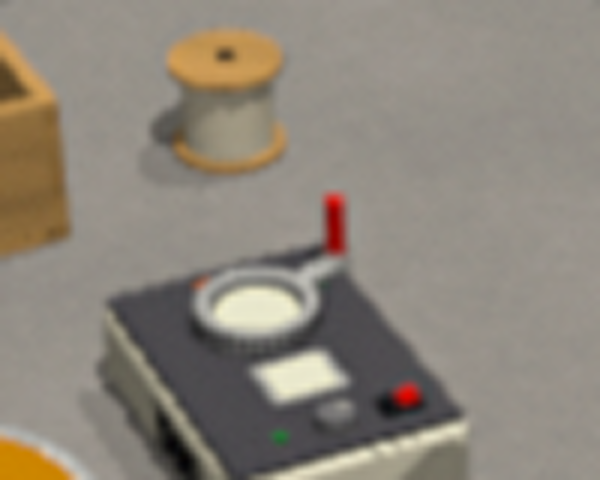

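The lever covers the green mark. I'll check the angle numerically, then move over the plate.

```bash
python3 - <<'E'
from h import *
a=r.capture('scene');b=r.capture('top')
def tri(a,b):
    C1,D1=ray('top',[a]);C2,D2=ray('scene',[b]);D1=D1[0];D2=D2[0]
    x=np.linalg.lstsq(np.c_[D1,-D2],C2-C1,rcond=None)[0];p=C1+D1*x[0];q=C2+D2*x[1];return (p+q)/2
uv=[]
for im,R in((b,(425,225,35,28)),(a,(278,175,16,24))):
    h=cv2.cvtColor(im,cv2.COLOR_RGB2HSV).astype(int);m=((h[...,0]<8)|(h[...,0]>172))&(h[...,1]>150)&(h[...,2]>90)
    x,y,w,hh=R;m2=np.zeros_like(m);m2[y:y+hh,x:x+w]=m[y:y+hh,x:x+w];uv.append(np.argwhere(m2).mean(0)[::-1]);print(m2.sum())
p=tri(*uv);print(uv,p,np.degrees(np.arctan2(p[1]+.2573,p[0]-.5725)),np.hypot(p[1]+.2573,p[0]-.5725))
E
```

```text
21
20
[array([438.71428571, 243.47619048]), array([285.35, 186.65])] [ 0.5157832  -0.28219081  0.08481217] -156.3051849096576 0.06193826102623909
```

Call:
{"op": "carry_out", "data": {
  "plan": [
    [0,0.03,-0.01,0,0.01,-0.01],
    [0,0.03,-0.01,0,0.01,-0.01],
    [0,0.03,-0.01,0,0.01,-0.01],
    [0,0.03,-0.01,0,0.01,-0.01],
    [0,0.01,-0.01,0,0.01,0],
    [0,0,-0.01,0,0,0],
    [0,0,0,0,0,0],
    [0,0,0,0,0,0]
  ]
}}

```text
time_s: 9.2
tcp_pos: [0.5214, 0.3416, 0.1798]
eef_rot: [179.8, -0.0, -105.7]
contact_force: [0.8, -0.4, 0.6]
gripper_width: 0.0873
```

Call:
{"op": "carry_out", "data": {
  "plan": [
    [-0.002,0.003,-0.03,0,0,0],
    [0,0,-0.03,0,0,0],
    [0,0,-0.03,0,0,0],
    [0,0,-0.01,0,0,0.01],
    [0,0,0,0,0,0],
    [0,0,0,0,0,0],
    [0,0,0,0,0,0]
  ]
}}

```text
time_s: 9.78
tcp_pos: [0.523, 0.3385, 0.0858]
eef_rot: [-179.8, 0.5, -105.4]
contact_force: [-0.3, 0.5, 1.0]
gripper_width: 0.0873
```

```bash
python3 - <<'E'
from h import *
s=r.get_state();print(s['tcp_pos'],s['eef_rot'])
a=r.capture('scene')[:,:,::-1];b=r.capture('top')[:,:,::-1]
c=lambda im,x,y:cv2.resize(im[y:y+110,x:x+110],None,fx=3.6,fy=3.6,interpolation=cv2.INTER_CUBIC)
cv2.imwrite('pics/p1.png',np.hstack([c(a,345,260),c(b,155,200)]))
E
```

```text
[0.52302279 0.33845836 0.08581455] [-179.7747087     0.47258832 -105.35858988]
```

View pics/p1.png

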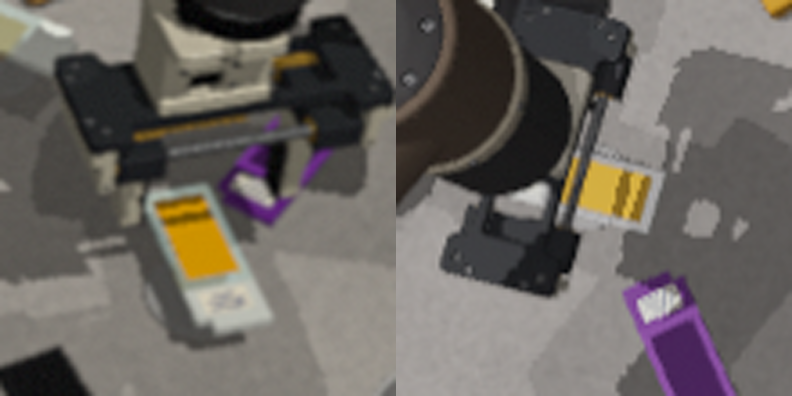

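```bash
python3 - <<'E'
from h import *
t=cv2.imread('pics/top0.png');h=cv2.cvtColor(t,cv2.COLOR_BGR2HSV).astype(int)
m=((h[...,0]>125)&(h[...,0]<160)&(h[...,1]>80)).astype(np.uint8);m[:,:200]=0;m[:,270:]=0
n,l,st,c=cv2.connectedComponentsWithStats(m);i=1+np.argmax(st[1:,4])
b=cv2.boxPoints(cv2.minAreaRect(np.argwhere(l==i)[:,::-1].astype(np.float32)))
print(plane('top',b,.006)[:,:2]); print(plane('top',b,.02)[:,:2])
u=np.radians(-15.36); y=np.array([np.cos(u),np.sin(u)])
for d in(-.065,-.044,.044,.065): print(d,np.array([.519,.345])+d*y)
E
```

```text
[[0.43849538 0.32049003]
 [0.45757153 0.27565289]
 [0.3480554  0.22666214]
 [0.32940799 0.27098311]]
[[0.43728223 0.31738837]
 [0.4561548  0.27302972]
 [0.34780739 0.22456179]
 [0.32935898 0.26840978]]
-0.065 [0.45632176 0.36221739]
-0.044 [0.47657166 0.35665485]
0.044 [0.56142834 0.33334515]
0.065 [0.58167824 0.32778261]
```

Call:
{"op": "carry_out", "data": {
  "plan": [
    [-0.004,0.006,0,0,0,0.006],
    [0,0,0,0,0,0],
    [0,0,-0.012,0,0,0],
    [0,0,0,0,0,0]
  ]
}}

```text
time_s: 10.22
tcp_pos: [0.5205, 0.3478, 0.0781]
eef_rot: [-179.5, 0.9, -104.9]
contact_force: [-0.9, -1.2, -0.8]
gripper_width: 0.088
```

Call:
{"op": "carry_out", "data": {
  "plan": [
    [-0.001,-0.002,-0.015,-0.015,0.01,0],
    [0,0,-0.015,0,0,0],
    [0,0,-0.015,0,0,0],
    [0,0,-0.006,0,0,0],
    [0,0,0,0,0,0],
    [0,0,0,0,0,0]
  ]
}}

```text
time_s: 10.72
tcp_pos: [0.5194, 0.3464, 0.0244]
eef_rot: [-179.9, -0.2, -104.8]
contact_force: [-0.7, 0.9, 0.3]
gripper_width: 0.0875
```

```bash
python3 - <<'E'
from h import *
from scipy.spatial.transform import Rotation as R
s=r.get_state();print(s['tcp_pos'],s['eef_rot'],s['contact_force'])
print((R.from_euler('xyz',[180,0,-105],degrees=True)*R.from_euler('xyz',s['eef_rot'],degrees=True).inv()).as_rotvec())
E
```

```text
[0.51935219 0.34638738 0.02442149] [-1.79876564e+02 -1.51769907e-01 -1.04834020e+02] [-0.70807651  0.90538158  0.28774035]
[ 0.00311419  0.00139988 -0.00289975]
```

Aligned. I'll go down a bit more and close.

Call:
{"op": "carry_out", "data": {
  "plan": [
    [0,-0.001,-0.005,0,0,0],
    [0,0,0,0,0,0],
    [0,0,0,0,0,0],
    [0,0,0,0,0,0],
    [0,0,0,0,0,0],
    [0,0,0,0,0,0],
    [0,0,0,0,0,0],
    [0,0,0,0,0,0],
    [0,0,0,0,0,0],
    [0,0,0,0,0,0]
  ],
  "fingers": 1,
  "force": 20
}}

```text
time_s: 11.55
tcp_pos: [0.5206, 0.3465, 0.0221]
eef_rot: [-179.8, 0.1, -104.8]
contact_force: [0.4, 0.1, -1.0]
gripper_width: 0.0474
```

Call:
{"op": "carry_out", "data": {
  "plan": [
    [0,0,0,0,0,0],
    [0,0,0,0,0,0],
    [0,0,0,0,0,0],
    [0,0,0.005,0,0,0],
    [0,0,0.01,0,0,0],
    [0,0,0.01,0,0,0],
    [0,0,0.015,0,0,0],
    [0,0,0.015,0,0,0],
    [0,0,0.015,0,0,0],
    [0,0,0.015,0,0,0],
    [0,0,0,0,0,0],
    [0,0,0,0,0,0]
  ],
  "fingers": 1,
  "force": 25
}}

```text
time_s: 12.55
tcp_pos: [0.5207, 0.3463, 0.1178]
eef_rot: [-179.7, 0.2, -104.8]
contact_force: [-0.4, -0.9, -0.9]
gripper_width: 0.0473
```

```bash
python3 - <<'E'
from h import *
s=r.get_state();print(s['tcp_pos'],s['eef_rot'],s['contact_force'],s['gripper_width'])
a=r.capture('scene')[:,:,::-1];b=r.capture('top')[:,:,::-1]
c=lambda im,x,y:cv2.resize(im[y:y+110,x:x+110],None,fx=3.6,fy=3.6,interpolation=cv2.INTER_CUBIC)
cv2.imwrite('pics/p2.png',np.hstack([c(a,345,240),c(b,155,200)]))
E
```

```text
[0.52065956 0.34634873 0.11778947] [-179.67120811    0.19699496 -104.80338091] [-0.43994007 -0.93545228 -0.91393595] 0.047321388383744944
```

View pics/p2.png

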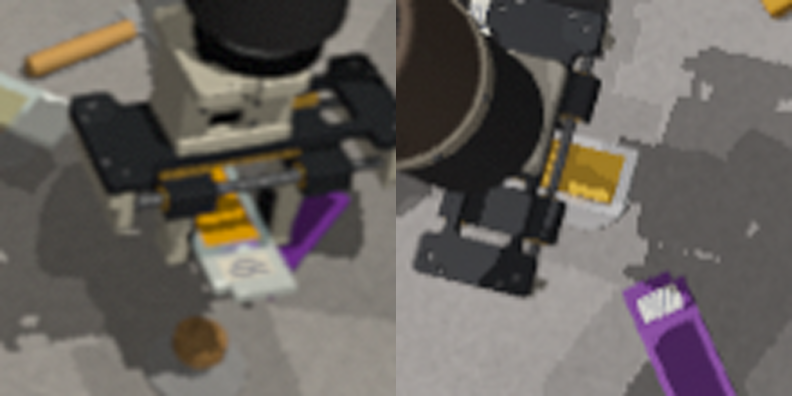

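Call:
{"op": "carry_out", "data": {
  "plan": [
    [0,0,0.025,0,0,0],
    [0,0,0.03,0,0,0],
    [0,-0.01,0.025,0,0,0],
    [0.003,-0.02,0,0,0,0.01],
    [0.003,-0.03,0,0,0,0.01],
    [0.003,-0.03,0,0,0,0.01],
    [0.003,-0.03,0,0,0,0.01],
    [0.003,-0.03,0,0,0,0.01],
    [0.003,-0.03,0,0,0,0.01],
    [0.003,-0.03,0,0,0,0.01],
    [0.003,-0.03,0,0,0,0.01],
    [0.003,-0.03,0,0,0,0.01]
  ]
}}

```text
time_s: 13.65
tcp_pos: [0.5414, 0.0672, 0.1885]
eef_rot: [179.6, -0.7, -99.0]
contact_force: [0.9, -0.8, -1.7]
gripper_width: 0.0478
```

Call:
{"op": "carry_out", "data": {
  "plan": [
    [0.003,-0.03,0,0,0,0.01],
    [0.003,-0.03,0,0,0,0.01],
    [0.003,-0.03,0,0,0,0.01],
    [0.003,-0.03,0,0,0,0.01],
    [0.003,-0.03,0,0,0,0.01],
    [0.003,-0.03,0,0,0,0.01],
    [0.003,-0.03,0,0,0,0.01],
    [0.003,-0.02,0,0,0,0.01],
    [0,-0.01,0,0,0,0],
    [0,0,0,0,0,0]
  ]
}}

```text
time_s: 14.48
tcp_pos: [0.5588, -0.1902, 0.1784]
eef_rot: [178.7, -0.8, -94.4]
contact_force: [-0.4, 0.1, -1.9]
gripper_width: 0.0475
```

```bash
cat > e.py <<'E'
from h import *
from scipy.spatial.transform import Rotation as R
s=r.get_state();print(s['tcp_pos'],s['eef_rot'],s['gripper_width'],s['time_s'],np.array([.573,-.244,.125])-s['tcp_pos'])
print((R.from_euler('xyz',[180,0,-92.5],degrees=True)*R.from_euler('xyz',s['eef_rot'],degrees=True).inv()).as_rotvec())
E
python3 e.py
```

```text
[ 0.55879845 -0.19024495  0.17838218] [178.67356438  -0.81350447 -94.42842368] 0.04752624437583261 14.4833 [ 0.01420155 -0.05375505 -0.05338218]
[ 0.01277351 -0.02396702  0.03381962]
```

Call:
{"op": "carry_out", "data": {
  "plan": [
    [0.004,-0.014,0,0.004,-0.008,0.011],
    [0.004,-0.014,0,0.004,-0.008,0.011],
    [0.003,-0.014,0,0.004,-0.008,0.01],
    [0.003,-0.01,0,0,0,0],
    [0,0,-0.012,0,0,0],
    [0,0,-0.012,0,0,0],
    [0,0,-0.012,0,0,0],
    [0,0,0,0,0,0],
    [0,0,0,0,0,0]
  ]
}}

```text
time_s: 15.23
tcp_pos: [0.5714, -0.2389, 0.1358]
eef_rot: [179.6, 0.1, -92.6]
contact_force: [-0.5, 0.4, -0.2]
gripper_width: 0.0476
```

```bash
python3 e.py
```

```text
[ 0.57137284 -0.2388761   0.1358166 ] [ 1.79567622e+02  8.36992442e-02 -9.26190645e+01] 0.04762724576612248 15.2333 [ 0.00162716 -0.0051239  -0.0108166 ]
[-0.00179637 -0.00747366  0.00207254]
```

Call:
{"op": "carry_out", "data": {
  "plan": [
    [0.002,-0.005,-0.008,0,-0.007,0],
    [0,0,0,0,0,0],
    [0,0,0,0,0,0],
    [0,0,0,0,0,0]
  ]
}}

```text
time_s: 15.57
tcp_pos: [0.5741, -0.2431, 0.1277]
eef_rot: [-180.0, 0.1, -92.5]
contact_force: [-0.6, -0.2, -1.6]
gripper_width: 0.0474
```

```bash
python3 e.py; python3 - <<'E'
from h import *
a=r.capture('scene')[:,:,::-1];b=r.capture('top')[:,:,::-1]
cv2.imwrite('pics/sF.png',a);cv2.imwrite('pics/tF.png',b)
c=lambda im,x,y:cv2.resize(im[y:y+110,x:x+110],None,fx=3.6,fy=3.6,interpolation=cv2.INTER_CUBIC)
cv2.imwrite('pics/f1.png',np.hstack([c(a,220,130),c(b,360,170)]))
E
```

```text
[ 0.57413871 -0.24308031  0.12765349] [-1.79987103e+02  9.41727645e-02 -9.25322183e+01] 0.04737955482405157 15.5667 [-0.00113871 -0.00091969 -0.00265349]
[-0.00163216  0.00029704  0.0005625 ]
```

View pics/f1.png

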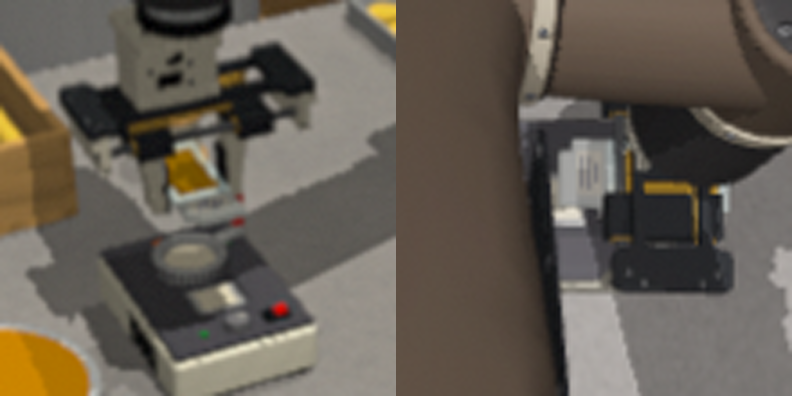

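View pics/sF.png

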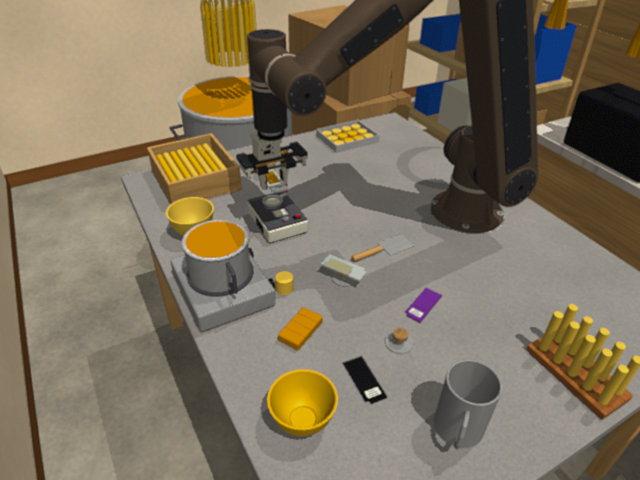

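```bash
python3 - <<'E'
from h import *
L=np.array([.5725,-.2573]);ps=np.radians(87.5);ex=np.array([np.cos(ps),np.sin(ps)]);ey=np.array([-ex[1],ex[0]])
O=L+.012*ex
P=[np.r_[O+x*ex+y*ey,.146] for x,y in((60,-15),(60,24),(26,24),(-60,24),(-60,-24),(51,-24))for x,y in[(x/1000,y/1000)]]
out=[]
for n,f,(x,y) in(('scene','sF',(250,150)),('top','tF',(390,190))):
    im=cv2.imread(f'pics/{f}.png')[y:y+60,x:x+60];k=6.6;im=cv2.resize(im,None,fx=k,fy=k,interpolation=cv2.INTER_CUBIC)
    for p in proj(n,P): cv2.circle(im,tuple(int(v) for v in (p-[x,y]+.5)*k),4,(255,0,255),1)
    out.append(im)
cv2.imwrite('pics/ov.png',np.hstack(out))
E
```

```text
(no output)
```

View pics/ov.png

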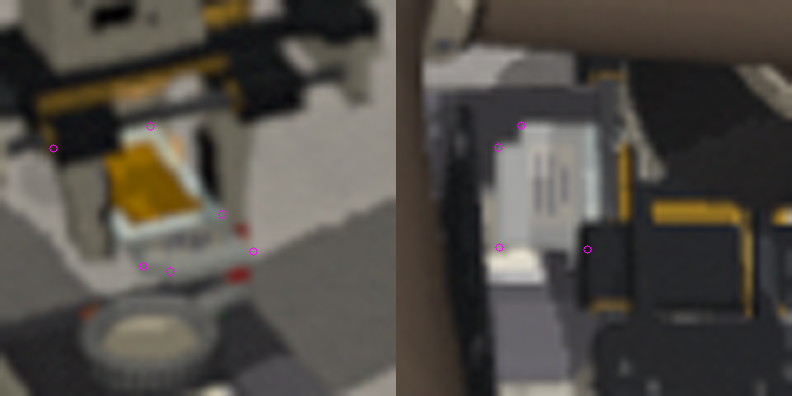

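The overlaid target corners match the plate's notch and end corners within about a pixel or two (around 2–4 mm). I'll settle and hand in.

Call:
{"op": "carry_out", "data": {
  "plan": [
    [0,0,0,0,0,0],
    [0,0,0,0,0,0],
    [0,0,0,0,0,0],
    [0,0,0,0,0,0]
  ]
}}

```text
time_s: 16.0
tcp_pos: [0.5748, -0.2433, 0.1292]
eef_rot: [-179.8, 0.1, -92.5]
contact_force: [0.1, 0.3, -1.3]
gripper_width: 0.0472
```

```bash
python3 e.py; python3 -c "
from plant import r
print(r.get_state()['qd'],r.get_state()['contact_force']);print(r.close_job())"
```

```text
[ 0.57480337 -0.2432561   0.12918199] [-1.79848643e+02  7.12798187e-02 -9.25310279e+01] 0.04723542525938072 16.0 [-0.00180337 -0.0007439  -0.00418199]
[-0.00112693  0.00269373  0.00054318]
[ 0.05975087 -0.18962883  0.0671932  -0.04187688  0.05120219 -0.12302611] [ 0.08586407  0.25523732 -1.33215713]
the job is handed in; nothing more can be done
None
```

I locked the lens collar, then picked up the label-up plate. I handed the job in at about 16 s with the plate held still above the viewer; the system gives no verdict.

- **Collar:** I swung the red knob clockwise until it stopped moving and only the force rose, to 10–20 N. The lever covers the green mark. From the pictures the collar angle is about 1.37 rad; the stop is at 1.4 and 1.3 is needed.
- **Plate:** I took the one with its label up and the notch on the right, and left the other one alone. The gripper reads about 47 mm on the 48 mm plate.
- **Final pose:** The plate is about 7 cm above the collar. The gripper is within 0.3° of level and 2 mm of its planned position over the viewer. Joint speeds are below 0.2°/s.
- **Alignment:** The plate corners visible in the last pictures lie within one or two pixels (about 2–4 mm) of where they should be. The arm and gripper hid some corners, so this check is only partial.
- **Other things:** I judged the other plate and the remaining things on the bench by eye in the last full picture, not by measurement. They look where they were.

The only other check that disagreed was an early camera fit of the collar and the viewer's short edges, which came out noisy. I did not use it.

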